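Put the turner's ear defenders and visor window away

TASK

Put the turner's safety kit away. First hang the ear defenders by their headband over the wooden bar and let go of them, one cup on each side of the bar; then take the framed visor window out of its upright block and slide it, lower edge first, fully home into the sloping slot of the plywood rack. Set both down without dropping them, and leave the bowl, the tin and the chuck where they are.

Things in the scene. Friction and masses are not known exactly. Their poses are not given: they have to be found in the camera images.
- muffs: Ear defenders: grey cups on a rigid black headband arch, 0.24 kg (varies), standing on the cups. Origin at table level midway between them; y from cup to cup, z up. 175 mm wide (y); cups 66 mm (x), 85 mm tall, 96 mm free between. Crown: a straight block 24 mm (x) x 60 mm (y), z 150 to 166 mm, to pinch across its 24 mm; open space below it, the band slopes down either side.
- crown (a point): Centre of the underside of the ear defenders' crown block, 150 mm above the cups' underside; this is the face that rests on the bar. Axes as muffs.
- bar_stand: Fixed stand. Origin on the table, x along its horizontal wooden bar, z up. Bar 18 mm thick, axis 156 and top 165 mm up, from the free end (x -80 mm, nearer the robot) to a post at x +100 to +122 mm, 34 mm wide, 183 mm tall. Stop disc of 28 mm diameter on the free end (x -92 to -80, top 170 mm). Steel foot below, 60 mm wide, 8 mm high, x -65 to +135 mm.
- bar_top (a point): Point on the bar's top line at x = +10 mm of the stand, 165 mm above the table: the middle of the usable length. Axes as bar_stand.
- visor: Flat visor window, a clear pane in a stiff grey frame: 9 mm thick (x), 120 mm wide (y), 140 mm tall (z), 0.13 kg (varies). Pinch it across its 9 mm at the middle of the top edge. Origin at the centre of its lower edge, z towards the top edge. It stands upright in the block at first (leaning up to 6 degrees).
- block: Fixed wooden block, 60 x 150 mm and 38 mm high, in which the visor window stands: a 12 mm wide groove along y, open at both ends, 30 mm deep (its floor 8 mm above the table). Origin under its centre on the table, z up.
- rack: Fixed plywood rack, base 130 mm (x) by 170 mm (y), origin on the table, z up. It carries the sloping slot; origin of the slot 40 mm above this origin.
- slot: The rack's sloping slot. Origin at the centre of its floor; z along the slot out of the mouth, leaning 30 degrees from vertical towards the rack's -x side (the robot); y along its length, x across. 11.5 mm wide (x), 130 mm long (y, closed ends without flare), 45 mm deep (z); beyond that flared lips reach to z = 56 mm, about 28 mm apart at the top.
- bowl: Bystander: small turned wooden bowl, 110 mm wide, 50 mm high, origin under its centre. Leave alone.
- wax_tin: Bystander: plain metal tin, 64 mm wide, 60 mm high, origin under its centre. Leave alone.
- chuck: Bystander: round steel lathe chuck, 84 mm wide, 50 mm high, origin under its centre. Leave alone.
Things that resemble listed ones, but are neither listed nor needed, are in the scene too. There is more than one size of the visor; the job needs the middle-sized.

How it is judged:
By the outcome, as a careful person would: the job done as asked, in the order asked, and still so for the second after the job is handed in, with the robot touching nothing.
It also fails if it takes over 61 s, if anything falls off the work surface, if the arm or the gripper's body presses on something with over 40 N, if the wrist force passes 120 N, or if a joint passes its speed limit or range.

ROBOT

A 7-joint arm with a two-finger parallel gripper is mounted at the origin on the work surface. World frame = base frame: x ahead of the robot, y to its left, z up, the work surface at z = 0. Lengths are in m, angles in rad, forces in N, time in s.
With the tool pointing down it reaches from about 0.425 to 0.95 m from the base axis. Payload 4.7 kg.
Tool frame: the origin (TCP) lies on the centre line of the jaws, within the pads' length; the fingertips stand robot.nose_length ahead of it and the grasp point (between the pads) lies 8 mm behind it (robot.nose_length is the distance from the TCP to the fingertips, in m); z points along the fingers, y is the line along which they close (so a half turn about z gives the same grasp; the last joint's range is limited). The gripper opens to 85 mm and grips with 20 to 120 N. Pads are 22 mm wide; open, the fingers measure 114 mm over their backs; the gripper's body (76 mm by 85 mm) begins 54 mm behind the grasp point. The pads swing forward as they close: fully open they stand 13 mm farther back than shut.
Start: joints at [-1.216, 0.469, -0.049, 1.532, 0.024, 1.141, -0.082], TCP at [0.253, 0.626, 0.204] pointing down, gripper open.
Joint ranges: [-2.59, 2.59], [-0.33, 1.99], [-1.39, 1.29], [0.1, 2.45], [-1.04, 4.18], [0.21, 1.99], [-2.66, 2.66]. Speed limits (rad/s): [2.57, 2.57, 3.14, 3.14, 3.14, 3.14, 3.14].

INTERFACE

Orientations are given as [roll, pitch, yaw] about the fixed x, y, z axes, in that order (R = Rz(yaw) Ry(pitch) Rx(roll)).
In Python, from plant import robot gives the robot as it stands. Calls block until the motion is done:
- robot.goto(position, orientation): joint-space move of the TCP to a pose.
- robot.move_straight(position, vel=0.15, attitude=None, contact_N=None): straight line of the TCP; attitude=None keeps the orientation; vel is the mean speed in m/s. With contact_N (N) it stops when the force on the tool has changed by that much, and returns True; else False.
- robot.move_joints(angles): joint-space move.
- robot.grip(opening, strength=None): opening from 0.0 (shut) to 1.0 (fully open); strength is the grip in N (None keeps the last); returns when the fingers have stopped.
- robot.sleep(seconds).
- robot.inverse_kinematics(position, orientation): joint angles nearest the present ones, or None.
- robot.sense(): the state.
- robot.grab_frame(name): name is "scene" or "top"; returns a dict with "image" (384x512x3 uint8, red, green, blue), "range_z" (384x512 float32, m along the optical axis (not along the pixel's ray), 0 where there is no reading), "fx", "fy", "cx", "cy" (pixels), "R" (3x3) and "t" (3): a world point X has camera coordinates R X + t. Camera axes: x right, y down, z forward; pixel columns grow to the right and rows downward; lengths in m; the calibration is good to about 2 mm. A picture is of the moment at which its call begins.
A pose or a line that the arm cannot do raises robot.IKError and nothing moves.
- robot.close_job(): hands the job in; it is judged then, once.
The state is a dict: "t": time; "joint_pos": joint angles; "joint_velocities": joint speeds; "effort": joint torques, N m; "tcp_pos": TCP position; "tcp_rot": TCP orientation; "wrist_force": force on the tool from outside, world axes, zero at the start; "torque": the same for the moment, N m; "opening": opening from 0.0 (shut) to 1.0 (fully open); "gripper_force": force on a finger pad.
Only numpy, scipy, OpenCV 4.12 (cv2) and the standard library are available. Lean on these libraries where they do the work, as an engineer would, in place of code of your own. Each camera call takes 0.05 s, during which the arm holds its last target. There are 200 camera calls.

## Working session

There is one attempt and no reset: what is moved stays moved. The work goes in short steps, each a Python script; the robot and the scene stay as the last script left them, time stands still between calls to the robot, and variables do not carry over. Pictures are saved under pics/ and viewed, at most 10 in all, crops included, and the job is handed in when it is done.

```bash
mkdir -p pics
cat > h.py <<'E'
import numpy as np, cv2
from plant import robot
def save(n):
    f=robot.grab_frame(n); np.savez(f'{n}.npz',**f); return f
def cloud(f):
    z=f['range_z']; v,u=np.mgrid[:z.shape[0],:z.shape[1]]
    c=np.stack([(u-f['cx'])/f['fx']*z,(v-f['cy'])/f['fy']*z,z],-1)
    P=(c-f['t'])@f['R']; P[z==0]=np.nan; return P
E
python3 - <<'E'
from h import *
for n in ('scene','top'):
    f=save(n); cv2.imwrite(f'pics/{n}0.png',cv2.resize(f['image'][:,:,::-1],(800,600)))
    print(n,f['fx'],f['R'].round(3).tolist(),f['t'].round(3))
s=robot.sense();print(s,robot.nose_length)
E
```

```text
scene 376.3640032115165 [[-0.48, 0.877, -0.005], [0.601, 0.325, -0.73], [-0.639, -0.353, -0.683]] [ 0.184 -0.174  1.568]
top 399.932813313757 [[-0.02, -1.0, -0.002], [-0.994, 0.02, -0.109], [0.109, -0.0, -0.994]] [0.031 0.461 1.415]
{'t': 0.1, 'joint_pos': array([-1.21589355,  0.46934936, -0.04859244,  1.53356302,  0.0241594 ,
        1.14098838, -0.08229564]), 'joint_velocities': array([ 2.74814301e-04, -2.03818895e-03,  9.87963110e-04, -2.62366825e-03,
       -1.86890493e-04, -7.78476895e-06, -6.82425857e-04]), 'effort': array([ 8.57979521e-04, -5.11513746e+01, -4.68372821e-02, -2.38387907e+01,
        1.07704994e-02,  4.36592949e-03, -1.58596430e-05]), 'tcp_pos': array([0.25254914, 0.62536854, 0.20277896]), 'tcp_rot': array([-3.13987556e+00,  1.14030226e-04,  2.75784566e+00]), 'wrist_force': array([-0.34481934,  0.69638075,  0.26553707]), 'torque': array([ 0.00182623,  0.0429586 , -0.03156568]), 'gripper_force': 0.0, 'opening': 0.9971044390472323} 0.011
```

View pics/scene0.png

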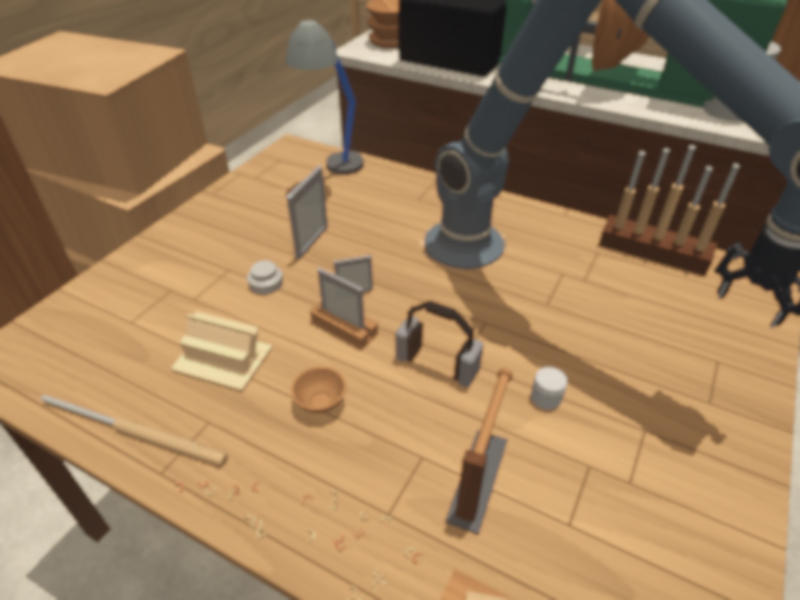

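View pics/top0.png

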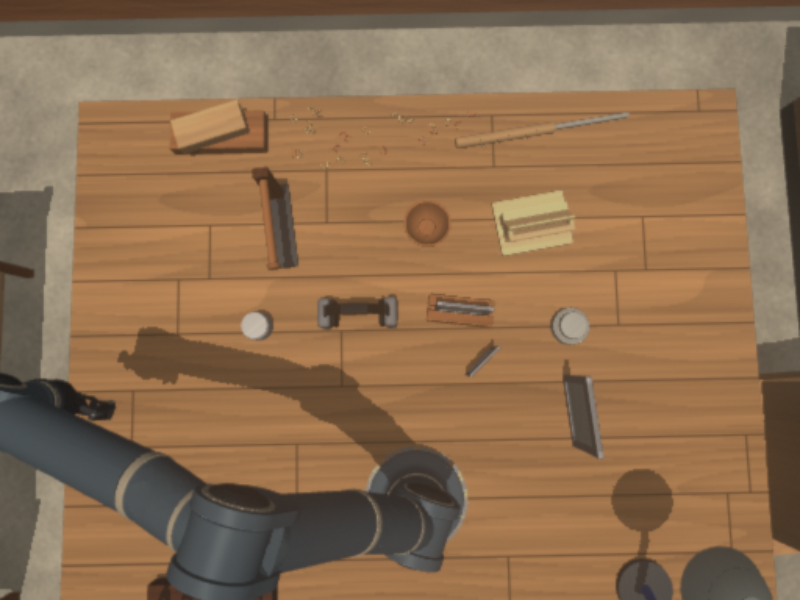

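The scene view shows three visor-like frames: a large one at (308,213) standing alone, a medium one at (342,298) in the wooden block, and a small one at (353,275) behind the block. The one in the block fits the description; I'll confirm it by size and in a crop. In the top view the muffs are at (358,310), the bar runs (272,265) to (262,175), the rack is at (535,222) and the block at (460,309).

```bash
cat >> h.py <<'E'
def rect(P):
    (c,s,a)=cv2.minAreaRect(P[:,:2].astype(np.float32)*1000); return np.round(c,1),np.round(s,1),round(a,1)
E
python3 - <<'E'
from h import *
F={n:dict(np.load(n+'.npz')) for n in('scene','top')}
C={n:cloud(F[n]) for n in F}
def roi(name,cu,cv,r,bands):
    c=C['top'][int(cv/1.5625),int(cu/1.5625)]; print(name,'centre',c.round(3))
    for lo,hi in bands:
        for n in C:
            p=C[n].reshape(-1,3); m=(np.abs(p[:,:2]-c[:2])<r).all(1)&(p[:,2]>lo)&(p[:,2]<hi); q=p[m]
            if len(q)>4: print(' ',n,lo,hi,len(q),'mean',(q.mean(0)*1000).round(1),*rect(q),'zmax',q[:,2].max().round(3))
roi('muffs',358,310,.12,[(.02,.09),(.14,.19)])
roi('bar',275,225,.14,[(.004,.012),(.13,.172),(.174,.19)])
roi('block',460,309,.1,[(.03,.044),(.06,.10),(.10,.13),(.13,.17)])
roi('rack',535,222,.11,[(.004,.03),(.03,.06),(.06,.08),(.08,.13)])
roi('bowl',427,222,.08,[(.01,.07)]); roi('tin',256,325,.06,[(.01,.08)]); roi('chuck',570,325,.07,[(.01,.08)])
im=F['scene']['image'];a=im[95:245,100:250];b=F['top']['image'][100:225,150:400]
cv2.imwrite('pics/c1.png',cv2.resize(a,(600,600),interpolation=cv2.INTER_CUBIC)[:,:,::-1])
cv2.imwrite('pics/c2.png',cv2.resize(b,(800,400),interpolation=cv2.INTER_CUBIC)[:,:,::-1])
E
```

```text
muffs centre [0.418 0.115 0.165]
  scene 0.02 0.09 717 mean [437.2 128.6  62.7] [425.8 122.1] [ 67.1 176. ] 0.1 zmax 0.09
  top 0.02 0.09 336 mean [417.3 123.2  79.6] [420.4 124.3] [173.4  63.6] 89.9 zmax 0.09
  scene 0.14 0.19 250 mean [426.5 126.9 157.7] [424.  121.4] [ 26.8 108.6] 0.4 zmax 0.169
  top 0.14 0.19 236 mean [421.  123.1 160.2] [420.8 124.7] [115.8  22.7] 90.0 zmax 0.173
bar centre [0.635 0.319 0.009]
  scene 0.004 0.012 677 mean [644.4 315.9   6.8] [651.4 312.6] [231.4 278. ] 14.2 zmax 0.012
  top 0.004 0.012 1186 mean [629.7 313.7   6.7] [635.2 319. ] [279.5 279.7] 90.0 zmax 0.012
  scene 0.13 0.172 563 mean [631.3 305.  159.2] [618.  304.9] [214.9  33.9] 5.8 zmax 0.172
  top 0.13 0.172 365 mean [610.2 302.7 162.8] [613.8 306.9] [212.4  33.9] 5.5 zmax 0.172
  scene 0.174 0.19 138 mean [714.1 315.  180.6] [712.4 314.6] [22.4 33.4] 5.8 zmax 0.185
  top 0.174 0.19 74 mean [708.8 315.8 183.2] [710.  316.6] [23.  33.8] 5.7 zmax 0.189
block centre [ 0.423 -0.102  0.095]
  scene 0.03 0.044 368 mean [ 438.5 -101.5   36.1] [ 427.2 -109.7] [148.4  62.9] 83.2 zmax 0.044
  top 0
[... 1375 characters left out ...]
-290.5   87.4] [ 601.5 -290.9] [ 39.  151.1] 8.9 zmax 0.1
bowl centre [ 0.637 -0.039  0.004]
  scene 0.01 0.07 720 mean [617.8 -47.9  32.3] [627.7 -39.3] [106.4 103.8] 34.4 zmax 0.053
  top 0.01 0.07 618 mean [629.8 -38.2  32. ] [623.8 -37.3] [106.5 105.9] 38.1 zmax 0.06
tin centre [0.397 0.353 0.061]
  scene 0.01 0.08 449 mean [411.6 355.3  46.5] [402.9 353. ] [60.2 59.8] 28.2 zmax 0.062
  top 0.01 0.08 292 mean [396.  351.5  55.2] [397.7 355.2] [62.8 62.6] 12.4 zmax 0.071
chuck centre [ 0.383 -0.351  0.051]
  scene 0.01 0.08 350 mean [ 397.6 -353.3   35.5] [ 392.6 -358.9] [73.5 81.7] 37.4 zmax 0.054
  top 0.01 0.08 447 mean [ 382.7 -355.6   40. ] [ 384.2 -359.9] [80.8 79.5] 87.4 zmax 0.056
```

View pics/c1.png

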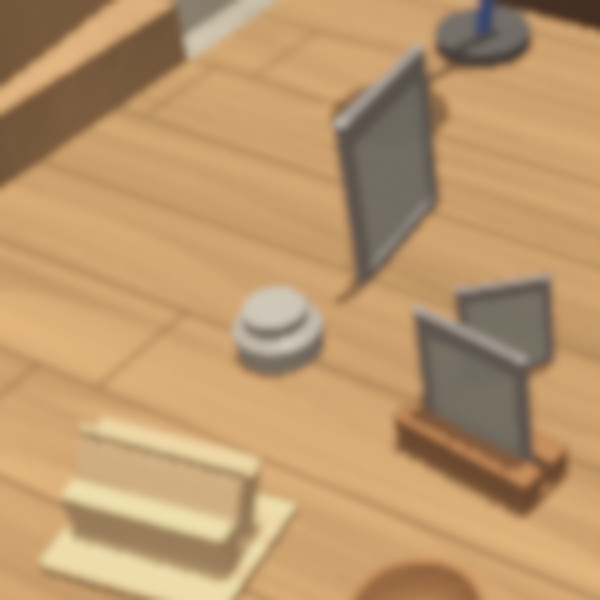

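View pics/c2.png

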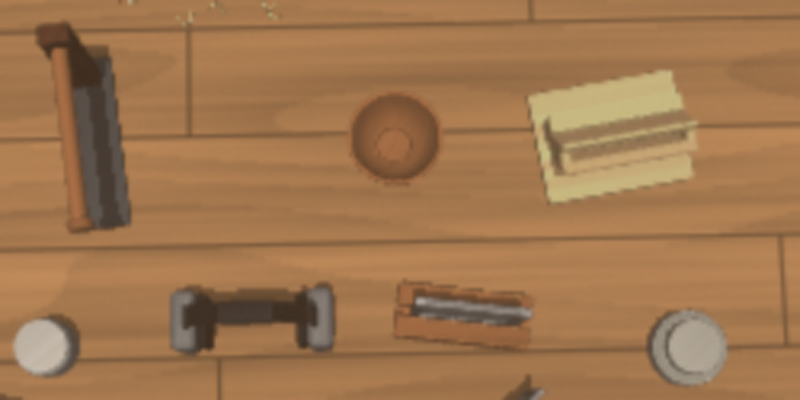

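Confirmed: the middle-sized frame (120 mm wide, top at about 150 mm) is the one in the block, at crop c1 (470,380). The small one (505,320) and the large one (390,165) are the decoys. Next I'll refine the rack from the saved frames and pick up the muffs.

Run:
```python
from h import *
for n in('scene','top'):
    f=dict(np.load(n+'.npz')); P=cloud(f); hsv=cv2.cvtColor(f['image'],cv2.COLOR_RGB2HSV)
    near=(np.abs(P[...,:2]-[.62,-.285])<.13).all(-1)
    c=f['image'].astype(int); m=near&(c[...,1]>0.80*c[...,0])&(P[...,2]<.03)&(P[...,2]>.004)
    q=P[m]; print(n,len(q),rect(q),np.median(q[:,2]))
    a=np.radians(9.5); R=np.array([[np.cos(a),-np.sin(a)],[np.sin(a),np.cos(a)]])
    q=P[near&(P[...,2]>.03)]; xy=(q[:,:2]-[.625,-.2886])@R
    k=np.abs(xy[:,1])<.05
    for lo in np.arange(.03,.1,.008):
        s=k&(q[:,2]>=lo)&(q[:,2]<lo+.008); x=np.sort(xy[s,0]*1000); print(' z',lo.round(3),len(x),np.percentile(x,[2,25,50,75,98]).round(0) if len(x) else '')
    print(' y ext',np.percentile(xy[q[:,2]>.07,1]*1000,[0.5,99.5]))
s=robot.sense()
robot.move_straight([.2525,.625,.36],vel=.3)
D=[np.pi,0,np.pi/2]
j=robot.inverse_kinematics([.422,.123,.30],D); j2=robot.inverse_kinematics([.422,.123,.30],[np.pi,0,-np.pi/2]); print(j,j2)
```

```text
scene 829 (array([ 633. , -288.5]), array([131., 173.]), 9.9) 0.01114569053699487
 z 0.03 43 [31. 32. 33. 34. 36.]
 z 0.038 36 [31. 32. 33. 34. 36.]
 z 0.046 80 [ 9. 18. 32. 33. 35.]
 z 0.054 193 [ 4.  9. 18. 26. 34.]
 z 0.062 76 [-2.  1.  3.  5.  9.]
 z 0.07 115 [-38. -32.  -4.  -1.   4.]
 z 0.078 123 [-39. -31.  -8.  -5.  -1.]
 z 0.086 58 [-17. -13. -10.  -9.  -5.]
 z 0.094 19 [-14. -13. -11.  -9.  -8.]
 y ext [-76.64396487  73.53171169]
top 770 (array([ 629. , -286.5]), array([131. , 170.8]), 9.6) 0.011890285903884669
 z 0.03 0 
 z 0.038 0 
 z 0.046 50 [-14. -12.  12.  20.  33.]
 z 0.054 176 [-19.  10.  18.  25.  31.]
 z 0.062 58 [-23. -21.   2.   5.  25.]
 z 0.07 98 [-42. -32. -28.  -4.   1.]
 z 0.078 101 [-42. -38. -33. -16.  -5.]
 z 0.086 40 [-40. -17. -15. -11.  -8.]
 z 0.094 30 [-17. -15. -14. -13. -12.]
 y ext [-73.36167433  76.73093942]
[-0.78404324 -0.02383142  0.40085897  1.93801698  0.00988166  1.22553407
 -0.38663078] None
```

Run:
```python
from h import *
D=[np.pi,0,np.pi/2]
robot.goto([.422,.123,.26],D)
robot.grip(.6)
robot.move_straight([.422,.123,.162],vel=.12,contact_N=6); s=robot.sense(); print(s['t'],s['tcp_pos'],s['wrist_force'])
robot.grip(0,40); s=robot.sense(); print(s['opening'],s['gripper_force'])
robot.move_straight([.422,.123,.20],vel=.08); s=robot.sense(); print(s['t'],s['opening'],s['wrist_force'],s['tcp_pos'])
f=save('scene'); cv2.imwrite('pics/g1.png',cv2.resize(f['image'][140:300,200:360],(600,600),interpolation=cv2.INTER_CUBIC)[:,:,::-1])
```

```text
4.125 [0.42258796 0.12315354 0.16257481] [ 0.17737867  0.44285954 -0.55477216]
0.00233327148395143 0.0
5.2833 -0.0034802544029498405 [-0.36273047 -0.59013453  0.04945292] [0.42175578 0.12296633 0.19983241]
```

View pics/g1.png

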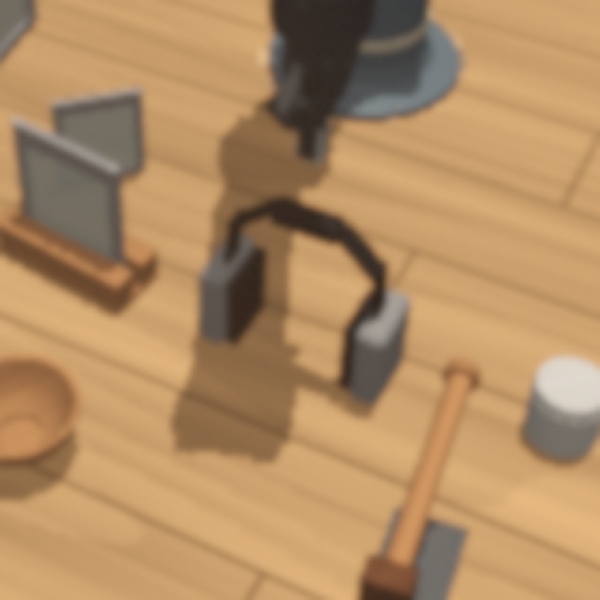

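The fingers closed above the crown and the muffs are still standing at crop (305,290). I'll re-measure, including the finger height.

Run:
```python
from h import *
D=[np.pi,0,np.pi/2]
for n in('scene','top'):
    P=cloud(save(n)).reshape(-1,3); m=(np.abs(P[:,:2]-[.422,.123])<.13).all(1)
    for lo,hi in[(.02,.09),(.145,.172),(.178,.2)]:
        q=P[m&(P[:,2]>lo)&(P[:,2]<hi)]
        if len(q)>4: print(n,lo,len(q),rect(q),q[:,2].min().round(4),q[:,2].max().round(4))
    q=P[m&(P[:,2]>.14)&(P[:,2]<.23)&(abs(P[:,1]-.123)<.025)]
    print(np.histogram(q[:,2],np.arange(.14,.231,.006)))
```

```text
scene 0.02 715 (array([424.3, 122.8]), array([174.2,  70.1]), 89.6) 0.0201 0.0899
scene 0.145 234 (array([423.6, 120.9]), array([ 27. , 100.4]), 2.1) 0.1451 0.1703
(array([ 0,  9, 20, 55, 51,  1,  0,  0,  0,  0,  0,  0,  0,  0,  4]), array([0.14 , 0.146, 0.152, 0.158, 0.164, 0.17 , 0.176, 0.182, 0.188,
       0.194, 0.2  , 0.206, 0.212, 0.218, 0.224, 0.23 ]))
top 0.02 170 (array([420.2,  57.1]), array([38.3, 63.6]), 89.0) 0.0265 0.0895
top 0.145 34 (array([421.6,  78.9]), array([19.9, 18.9]), 4.0) 0.1452 0.1627
(array([0, 0, 0, 0, 0, 0, 0, 0, 0, 0, 0, 0, 0, 0, 0]), array([0.14 , 0.146, 0.152, 0.158, 0.164, 0.17 , 0.176, 0.182, 0.188,
       0.194, 0.2  , 0.206, 0.212, 0.218, 0.224, 0.23 ]))
```

Run:
```python
from h import *
f=dict(np.load('scene.npz'));P=cloud(f)
for v,u in[(181,283),(178,283),(173,281),(168,276),(165,290)]: print(u,v,P[v,u].round(3),f['image'][v,u])
pr=lambda X:(lambda c:(c[:2]/c[2]*[f['fx'],f['fy']]+[f['cx'],f['cy']]).round(1))(f['R']@np.array(X)+f['t'])
print('tip proj',pr([.422,.123,.189]),'tcp',pr([.422,.123,.2]),'crown',pr([.422,.123,.158]))
print('tool R',robot.sense()['tcp_rot'])
```

```text
283 181 [0.436 0.128 0.241] [73 64 56]
283 178 [0.435 0.127 0.251] [64 56 50]
281 173 [0.465 0.133 0.293] [52 43 37]
276 168 [0.483 0.126 0.321] [80 72 67]
290 165 [0.405 0.133 0.279] [56 50 47]
tip proj [282.5 190.9] tcp [282.7 188.2] crown [282.  198.5]
tool R [-3.14042980e+00  6.83745527e-04  1.57078902e+00]
```

Run:
```python
from h import *
robot.move_straight([.422,.123,.26],vel=.2)
ims=[]
for o in(0,.3,.6):
    robot.grip(o); f=save('scene');P=cloud(f);s=robot.sense()
    m=(np.abs(P[...,0]-.422)<.08)&(np.abs(P[...,1]-.123)<.03)&(P[...,2]>.18)&(P[...,2]<.42)
    q=P[m]; o_=np.argsort(q[:,2])[:6]; print(o,s['opening'],s['t'],s['tcp_pos'].round(4),q[o_].round(3).tolist())
    pr=f['R']@np.array([.422,.123,.249])+f['t']; u,v=pr[:2]/pr[2]*f['fx']+[f['cx'],f['cy']]
    im=f['image'].copy(); im[int(round(v)),int(round(u))]=[255,0,0]; ims.append(cv2.resize(im[120:210,240:330],(266,266),interpolation=cv2.INTER_NEAREST))
cv2.imwrite('pics/f.png',np.hstack(ims)[:,:,::-1])
```

```text
0 -0.0011442702344522458 6.15 [0.4214 0.1228 0.2591] [[0.43, 0.114, 0.286], [0.428, 0.109, 0.286], [0.429, 0.126, 0.286], [0.427, 0.131, 0.287], [0.43, 0.117, 0.287], [0.432, 0.124, 0.287]]
0.3 0.2994531899514275 6.5667 [0.422 0.123 0.26 ] [[0.442, 0.119, 0.286], [0.442, 0.113, 0.287], [0.444, 0.129, 0.287], [0.411, 0.126, 0.288], [0.41, 0.129, 0.288], [0.413, 0.124, 0.288]]
0.6 0.5988398495127174 6.9833 [0.422 0.123 0.26 ] [[0.395, 0.113, 0.286], [0.454, 0.116, 0.29], [0.398, 0.117, 0.29], [0.455, 0.126, 0.291], [0.397, 0.12, 0.291], [0.399, 0.127, 0.291]]
```

View pics/f.png

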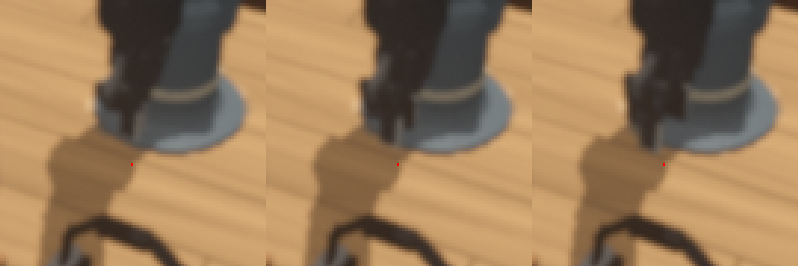

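The fingertips are about 27 mm behind the reported TCP, where the nominal figure is 11 mm ahead. That is a 38 mm offset along the tool, and I'll correct for it.

Run:
```python
from h import *
robot.move_straight([.422,.123,.125],vel=.12,contact_N=6); s=robot.sense(); print(s['t'],s['tcp_pos'],s['wrist_force'])
robot.grip(0,50); s=robot.sense(); print(s['opening'],s['gripper_force'])
robot.move_straight([.422,.123,.165],vel=.08); robot.sleep(.2); s=robot.sense(); print(s['t'],s['opening'],s['gripper_force'],s['wrist_force'],s['torque'])
for n in('scene','top'):
    P=cloud(save(n)).reshape(-1,3); m=(np.abs(P[:,:2]-[.422,.123])<.13).all(1)
    q=P[m&(P[:,2]>.03)&(P[:,2]<.12)]
    if len(q)>4: print(n,len(q),rect(q)); 
    for sg in(-1,1):
        k=q[np.abs(q[:,1]-.123-sg*.068)<.02]; print(sg,len(k),np.percentile(k[:,2],[1,99]) if len(k) else '')
```

```text
8.2583 [0.42256013 0.12318112 0.12555206] [ 1.08630414 -0.21270828  0.22103029]
0.26411309397120564 49.592918157577515
9.4667 0.2636379158388755 49.143558740615845 [ 0.18425875 -0.25722413 -2.44995561] [-0.01162822 -0.05242631 -0.02852866]
scene 709 (array([426.5, 122. ]), array([175.9,  64.7]), 89.8)
-1 357 [0.04463605 0.1197903 ]
1 334 [0.04410719 0.11967892]
top 60 (array([421.4,  56. ]), array([37. , 65.9]), 89.0)
-1 60 [0.06512126 0.11982596]
1 0
```

Run:
```python
from h import *
robot.move_straight([.422,.123,.36],vel=.2)
Q=[np.pi,0,np.radians(95.8)]; x,y=.611,.3055
robot.goto([x,y,.36],Q)
robot.move_straight([x,y,.165],vel=.12,contact_N=8); s=robot.sense(); print(s['t'],s['tcp_pos'],s['wrist_force'])
for n in('scene','top'):
    f=save(n);P=cloud(f).reshape(-1,3); m=(np.abs(P[:,:2]-[x,y])<.13).all(1)
    q=P[m&(P[:,2]>.04)&(P[:,2]<.11)]; print(n,len(q),rect(q))
f=dict(np.load('scene.npz')); cv2.imwrite('pics/b1.png',cv2.resize(f['image'][170:350,220:400],(600,600),interpolation=cv2.INTER_CUBIC)[:,:,::-1])
```

```text
13.4917 [0.61150384 0.30573022 0.16588232] [ 0.26837732 -0.47020385 -2.83741001]
scene 666 (array([643.7, 302.1]), array([138.2, 133.5]), 54.2)
top 133 (array([652.6, 261.7]), array([155.3,  58.8]), 33.4)
```

View pics/b1.png

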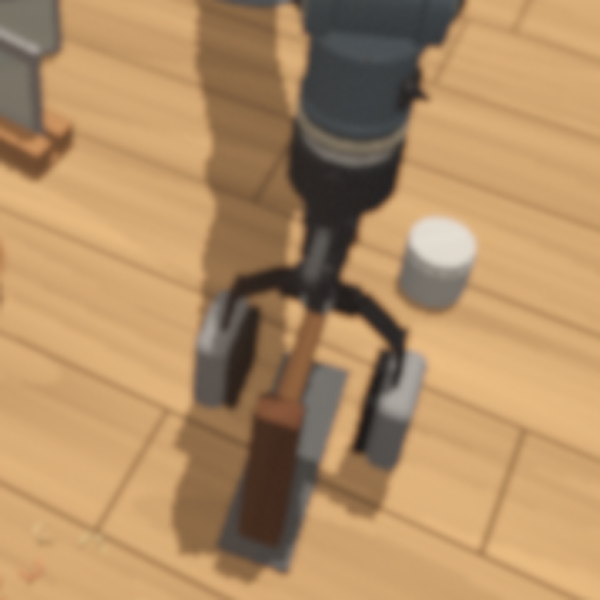

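The cups straddle the bar, at (225,350) and (395,410), with the crown above it at (320,290). Lowering now.

Run:
```python
from h import *
x,y=.611,.3055
c=robot.move_straight([x,y,.134],vel=.03,contact_N=2.2); s=robot.sense(); print(c,s['t'],s['tcp_pos'],s['wrist_force'])
robot.grip(.42); robot.sleep(.3); s=robot.sense(); print(s['opening'],s['wrist_force'])
robot.move_straight([x,y,.22],vel=.12)
robot.move_straight([x,y,.30],vel=.3)
f=save('scene');print(robot.sense()['t']); P=cloud(f).reshape(-1,3);m=(np.abs(P[:,:2]-[x,y])<.13).all(1)
q=P[m&(P[:,2]>.176)&(P[:,2]<.2)];print(len(q),rect(q) if len(q)>4 else '')
cv2.imwrite('pics/b2.png',cv2.resize(f['image'][170:350,220:400],(600,600),interpolation=cv2.INTER_CUBIC)[:,:,::-1])
```

```text
True 14.3667 [0.61073538 0.3054433  0.14036041] [-0.69969958 -0.13338688  3.94341801]
0.4229132056167357 [0.57806689 0.11859412 0.31977449]
16.2417
324 (array([662.5, 306.1]), array([122.7,  63.1]), 4.4)
```

View pics/b2.png

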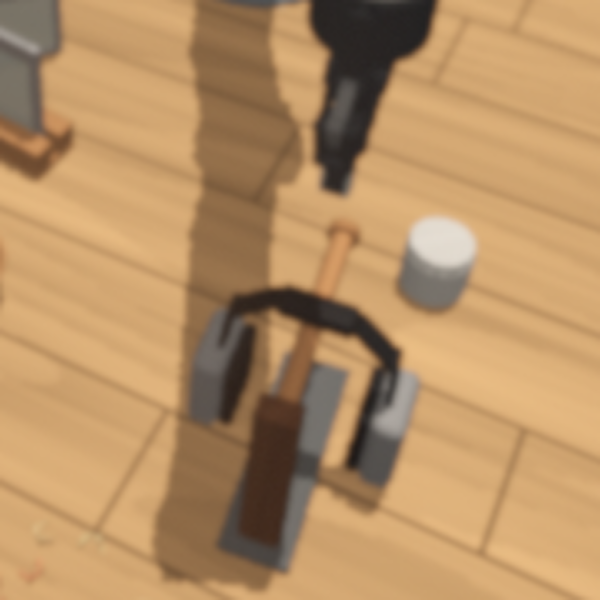

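The muffs hang on the bar with one cup on each side, (215,360) and (385,430), and the gripper is clear. Next, the visor: grasp, lift, tilt to a standoff over the slot, then measure.

```bash
cat >> h.py <<'E'
from scipy.spatial.transform import Rotation as Ro
O=np.array([.6275,-.288,.040]); Rs=Ro.from_euler('z',9.7,degrees=True)*Ro.from_euler('y',-30,degrees=True)
G=Ro.from_euler('z',90,degrees=True)*Ro.from_euler('x',180,degrees=True)
def pose(sz,L,dx=0,dy=0,rot=Rs):   # visor origin at slot coords (dx,dy,sz); L = TCP distance above visor lower edge
    return O+Rs.apply([dx,dy,sz])+rot.apply([0,0,L]), (rot*G).as_euler('xyz')
E
python3 - <<'E'
from h import *
V=(Ro.from_euler('z',-7.1,degrees=True)*G).as_euler('xyz'); x,y=.4242,-.1105
robot.goto([x,y,.24],V); robot.grip(.4)
print(robot.move_straight([x,y,.096],vel=.15,contact_N=6)); s=robot.sense(); print(s['t'],s['tcp_pos'],s['wrist_force'])
robot.grip(0,70); s=robot.sense(); print(s['opening'],s['gripper_force'],s['wrist_force'],s['tcp_pos'])
robot.move_straight([x,y,.26],vel=.15); s=robot.sense(); print(s['t'],s['opening'],s['wrist_force'])
p,o=pose(.14,.088); print(p,o,robot.inverse_kinematics(p,o))
for n in('scene','top'):
    P=cloud(save(n)).reshape(-1,3); m=(np.abs(P[:,:2]-[x,y])<.1).all(1)
    for lo,hi in[(.15,.19),(.19,.25),(.25,.3),(.3,.32)]:
        q=P[m&(P[:,2]>lo)&(P[:,2]<hi)]; 
        if len(q)>4: print(n,lo,len(q),rect(q),q[:,2].min().round(3))
E
```

```text
False
19.25 [ 0.42485853 -0.11070673  0.09662595] [ 0.28540184  0.29478922 -0.68108215]
0.08801760771429311 68.50186586380005 [-1.91089843  0.78744764  7.14438659] [ 0.42402611 -0.11036467  0.09684066]
20.8417 0.0889296629902235 [-1.18235205 -0.51172454 -1.50060363]
[ 0.5151298  -0.30720779  0.23745379] [2.61799388 0.         1.74009326] [-0.29570877  0.31673148  1.20309588  2.02680738 -0.9714741   0.94424401
  1.59842213]
scene 0.15 154 (array([ 428.7, -114.2]), array([121.4,  10.5]), 83.0) 0.168
scene 0.19 444 (array([ 428.1, -111.6]), array([120.2,  10.2]), 83.9) 0.19
scene 0.25 370 (array([ 426.4, -112.7]), array([ 37. , 119.4]), 5.4) 0.25
scene 0.3 132 (array([ 428.1, -112.4]), array([ 36. , 117.4]), 5.5) 0.3
top 0.15 21 (array([425.1, -74.1]), array([48.2,  3.4]), 83.6) 0.173
top 0.19 34 (array([426. , -72.2]), array([45. ,  6.7]), 78.4) 0.19
top 0.25 18 (array([426.6, -67.5]), array([34.8,  3.3]), 82.3) 0.251
top 0.3 39 (array([429.4, -67.8]), array([31.9,  9.1]), 86.7) 0.301
```

Run:
```python
from h import *
for rot in(Rs,):
    for sz in(.14,.0): p,o=pose(sz,.088); print(robot.inverse_kinematics(p,o).round(2))
p,o=pose(.14,.088); robot.goto(p,o); robot.sleep(.2); s=robot.sense(); print(s['t'],s['tcp_pos']-p,s['opening'])
for n in('scene','top'):
    f=save(n); P=cloud(f)
    v=Rs.inv().apply((P.reshape(-1,3)-O)).reshape(P.shape)*1000
    v[np.isnan(v)]=1e6
    for nm,(a,b) in dict(visor=(146,235),lips=(46,60)).items():
        q=v[(abs(v[...,0])<35)&(abs(v[...,1])<85)&(v[...,2]>a)&(v[...,2]<b)]
        if len(q)<5: continue
        print(n,nm,len(q),'x',np.percentile(q[:,0],[1,10,50,90,99]).round(1),'y',np.percentile(q[:,1],[.5,50,99.5]).round(1),'fit x~y,z',np.linalg.lstsq(np.c_[q[:,1:],np.ones(len(q))],q[:,0],rcond=None)[0].round(3))
    q=v[(abs(v[...,0])<12)&(abs(v[...,1])<50)&(v[...,2]>90)]; print(n,'min z',np.sort(q[:,2])[:5].round(1))
    c=[(cv2.projectPoints((O+Rs.apply(np.array(k)/1000.)).reshape(1,3),cv2.Rodrigues(f['R'])[0],f['t'],np.array([[f['fx'],0,f['cx']],[0,f['fy'],f['cy']],[0,0,1]]),None)[0].ravel()) for k in((-14,-65,56),(-14,65,56),(14,-65,56),(14,65,56))]
    im=cv2.resize(f['image'],None,fx=5,fy=5,interpolation=cv2.INTER_CUBIC)
    for k in c: cv2.circle(im,tuple(int(t*5+2) for t in k),3,(255,0,0),-1)
    u,w=np.mean(c,0)*5; im=im[int(max(0,w-300)):int(w+250),int(max(u-390,0)):int(u+390)]; cv2.imwrite(f'pics/r_{n}.png',im[:,:,::-1])
```

```text
[-0.3   0.32  1.2   2.03 -0.97  0.94  1.6 ]
[ 0.39  0.4   0.24  2.02 -0.97  0.55  1.56]
22.5333 [3.48771109e-04 7.71281581e-04 4.69570383e-05] 0.08788130593909775
scene visor 959 x [-1.8  0.7  3.5  6.8  9.3] y [-61.2  -1.2  58.9] fit x~y,z [-1.000e-03  1.000e-03  3.427e+00]
scene lips 245 x [-18.1 -15.6  -5.8  16.   18.2] y [-75.4   1.   74.1] fit x~y,z [ 4.0000e-03  2.6900e-01 -1.3328e+01]
scene min z [137.1 137.2 137.3 137.4 137.5]
top visor 367 x [0.5 1.4 3.  5.8 7.3] y [-58.   10.8  61.5] fit x~y,z [-0.    -0.007  4.521]
top lips 283 x [-20.3 -17.   -8.9  14.   15.4] y [-72.8   0.5  76.1] fit x~y,z [ 3.000e-03  6.100e-02 -6.538e+00]
top min z [137.5 138.7 139.2 139.3 139.5]
```

View pics/r_scene.png

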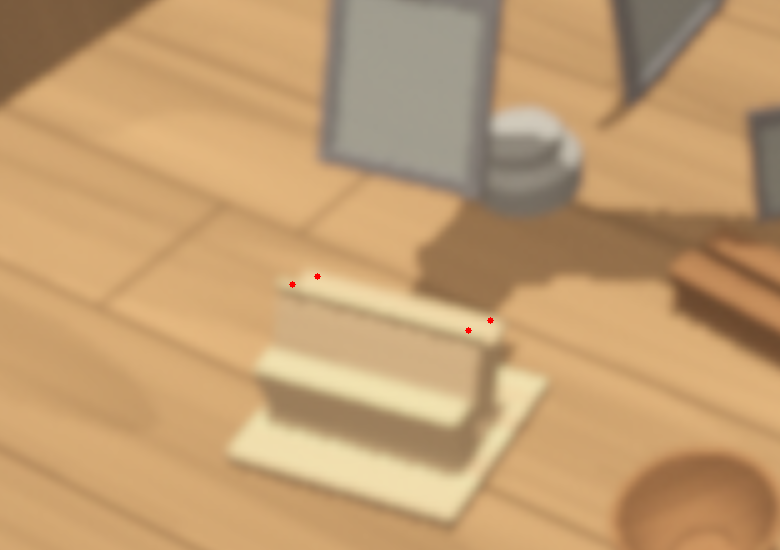

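The visor at (410,90) is square above the slot, and the projected lip corners fall on the rack lips. Its offset relative to the slot is under about 1 mm in x and y, so I'm inserting.

Run:
```python
from h import *
def go(sz,vel,N,dx=0):
    p,_=pose(sz,.088,dx); c=robot.move_straight(p,vel=vel,contact_N=N); s=robot.sense()
    d=Rs.inv().apply(s['tcp_pos']-O)-[0,0,.088]; print(sz,c,round(s['t'],2),(d*1000).round(1),'F slot',Rs.inv().apply(s['wrist_force']).round(1),round(s['opening'],3)); return c
go(.06,.12,8)
if not go(.035,.04,10): go(-.004,.04,12)
```

```text
0.06 False 23.45 [-0.1 -0.7 60.4] F slot [-0.5 -0.3 -0.6] 0.089
0.035 True 23.87 [-0.8 -0.6 47.9] F slot [-0.   0.5  4.5] 0.086
```

```bash
cat > ins.py <<'E'
from h import *
def go(sz,vel,N,dx=0,dy=0):
    p,_=pose(sz,.088,dx,dy); c=robot.move_straight(p,vel=vel,contact_N=N); s=robot.sense()
    d=Rs.inv().apply(s['tcp_pos']-O)-[0,0,.088]; print(sz,dx,dy,c,round(s['t'],2),(d*1000).round(1),'F',Rs.inv().apply(s['wrist_force']).round(1),'T',Rs.inv().apply(s['torque']).round(2),round(s['opening'],3)); return c
E
python3 - <<'E'
from ins import *
go(.042,.02,18)
f=save('scene'); P=cloud(f); v=Rs.inv().apply((P.reshape(-1,3)-O))*1000
for n in('scene','top'):
    P=cloud(save(n)); v=Rs.inv().apply((P.reshape(-1,3)-O))*1000; v=v[~np.isnan(v[:,0])]
    for nm,(a,b) in dict(low=(60,90),high=(90,125),lips=(46,58)).items():
        q=v[(abs(v[:,0])<(35 if nm=='lips' else 14))&(abs(v[:,1])<85)&(v[:,2]>a)&(v[:,2]<b)]
        if len(q)>4: print(n,nm,len(q),'x',np.percentile(q[:,0],[1,10,50,90,99]).round(1),'y',np.percentile(q[:,1],[.5,99.5]).round(1))
E
```

```text
0.042 0 0 True 24.07 [-1.  -0.8 47.9] F [-0.4  1.8  5.7] T [0.26 0.55 0.  ] 0.09
scene low 298 x [-3.2 -0.6  2.3  5.8  8.1] y [-62.2  57.2]
scene high 357 x [-2.7 -0.8  2.1  5.3  7.3] y [-62.5  56.6]
scene lips 203 x [-15.3  -9.1  11.4  16.2  17.8] y [-77.7  73.5]
top low 114 x [-2.9  0.   1.9  4.6 12.5] y [-56.9  60.1]
top high 97 x [-1.   0.1  1.7  4.3  5.5] y [-58.3  59.8]
top lips 172 x [-18.8 -10.3   6.   14.6  16.1] y [-72.4  76.3]
```

Run:
```python
from ins import *
go(.052,.05,None,.0015)
for dx in(.0015,.003,0.0,-.0015):
    if not go(.036,.025,12,dx): 
        go(-.004,.04,14,dx); break
    go(.051,.06,None,dx)
```

```text
0.052 0.0015 0 False 24.5 [ 1.9  0.  52.1] F [-0.7  0.1 -0.9] T [ 0.01  0.69 -0.01] 0.091
0.036 0.0015 0 True 24.84 [-0.5 -0.4 47.9] F [0.4 1.9 4.1] T [ 0.06  0.67 -0.03] 0.087
0.051 0.0015 0 False 25.09 [ 1.6  0.  50.9] F [-1.3  1.2 -0.7] T [-0.04  0.8  -0.08] 0.089
0.036 0.003 0 True 25.4 [-0.1 -0.3 48. ] F [-0.7  2.2  3.2] T [ 0.08  0.73 -0.01] 0.091
0.051 0.003 0 False 25.65 [ 2.6  0.3 51. ] F [-2.4  1.7  2.4] T [ 0.18  1.22 -0.07] 0.088
0.036 0.0 0 True 25.97 [ 0.2 -0.4 48. ] F [-0.5  1.3  4.2] T [0.18 0.74 0.02] 0.092
0.051 0.0 0 False 26.22 [ 0.6  0.1 50.9] F [-0.8 -0.3 -0.8] T [ 0.02  0.67 -0.01] 0.089
0.036 -0.0015 0 True 26.52 [-0.3  0.1 48. ] F [0.5 1.4 4.8] T [0.17 0.46 0.05] 0.088
0.051 -0.0015 0 False 26.77 [-1.7 -0.  51. ] F [-0.7  0.3 -0.6] T [-0.07  0.69  0.02] 0.091
```

Run:
```python
from ins import *
for n in('scene','top'):
    f=save(n); P=cloud(f); v=Rs.inv().apply((P.reshape(-1,3)-O))*1000; v=v[~np.isnan(v[:,0])]
    w=(P.reshape(-1,3)-O)@(Ro.from_euler('z',9.7,degrees=True).as_matrix())*1000; w=w[~np.isnan(w[:,0])]
    q=v[(abs(v[:,0])<12)&(abs(v[:,1])<62)&(v[:,2]>65)&(v[:,2]<110)]
    c=np.linalg.lstsq(np.c_[q[:,1:],np.ones(len(q))],q[:,0],rcond=None)[0]; r=q[:,0]-np.c_[q[:,1:],np.ones(len(q))]@c; print(n,'visor yaw/lean deg',np.degrees(c[:2]).round(2),'x@50',(c[2]+50*c[1]).round(1),'std',r.std().round(2),len(q))
    for nm,sel in {'+lip':(v[:,0]>8)&(v[:,0]<25)&(v[:,2]>46)&(v[:,2]<60),'-lip':(v[:,0]<-8)&(v[:,0]>-25)&(v[:,2]>46)&(v[:,2]<60),'+outer':(v[:,0]>8)&(v[:,0]<30)&(v[:,2]>15)&(v[:,2]<42)}.items():
        q=v[sel&(abs(v[:,1])<70)]
        if len(q)<10: continue
        A=np.c_[q[:,1:],np.ones(len(q))]; c=np.linalg.lstsq(A,q[:,0],rcond=None)[0]; r=q[:,0]-A@c
        print(n,nm,len(q),'yaw',np.degrees(c[0]).round(2),'se',np.degrees(r.std()/q[:,1].std()/len(q)**.5).round(2),'xmean',q[:,0].mean().round(1),'ztop',np.percentile(q[:,2],98).round(1))
    # image edge of lip: per column, highest-contrast row not needed
p,_=pose(.051,.088); print(robot.sense()['tcp_rot'],(Rs*G).as_euler('xyz'))
f=dict(np.load('scene.npz')); c=f['R']@(O+Rs.apply([0,0,.06]))+f['t']; u,w=c[:2]/c[2]*f['fx']+[f['cx'],f['cy']]; u,w=int(u),int(w)
cv2.imwrite('pics/z1.png',cv2.resize(f['image'][w-45:w+35,u-50:u+50],(800,600),interpolation=cv2.INTER_CUBIC)[:,:,::-1])
```

```text
scene visor yaw/lean deg [0.4  0.38] x@50 0.5 std 2.35 444
scene +lip 104 yaw -0.1 se 0.28 xmean 14.3 ztop 55.8
scene -lip 14 yaw -24.09 se 4.78 xmean -12.6 ztop 54.7
scene +outer 301 yaw 0.31 se 0.16 xmean 13.8 ztop 41.8
top visor yaw/lean deg [0.47 0.11] x@50 0.3 std 1.78 140
top +lip 82 yaw 0.17 se 0.34 xmean 12.9 ztop 59.7
top -lip 14 yaw 11.65 se 9.85 xmean -14.7 ztop 58.7
top +outer 97 yaw 0.44 se 0.16 xmean 13.9 ztop 41.7
[ 2.63044331 -0.00655366  1.73828332] [2.61799388 0.         1.74009326]
```

View pics/z1.png

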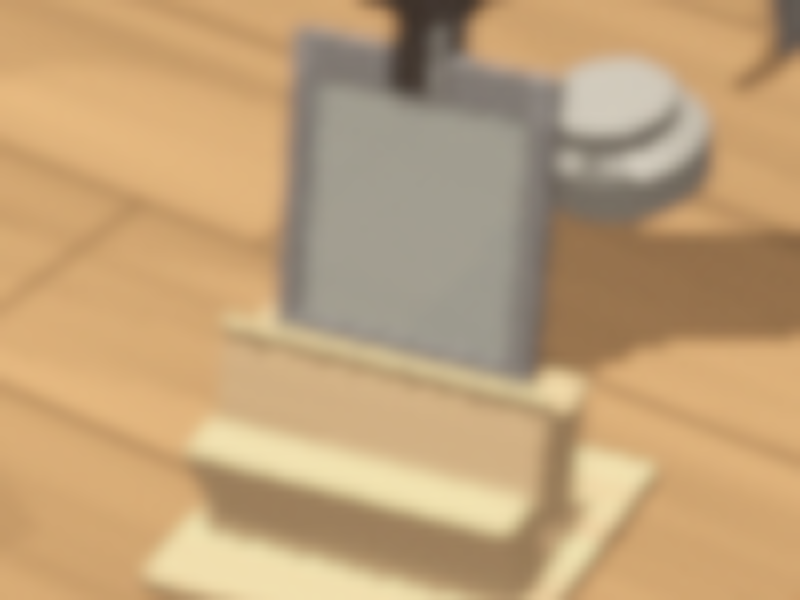

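The visor (420,220) sits in the lips' mouth and is centred in y, with the grip intact at (415,60). I'll restore the attitude and press gently, reading the static forces to find what is catching.

```bash
cat > ins.py <<'E'
from h import *
def go(sz,vel,N=None,dx=0,dy=0,rv=(0,0,0)):
    rot=Rs*Ro.from_rotvec(rv,degrees=True)
    p,o=pose(sz,.088,dx,dy,rot); c=robot.move_straight(p,vel=vel,attitude=o,contact_N=N); s=robot.sense()
    R=Ro.from_euler('xyz',s['tcp_rot'])*G.inv(); b=s['tcp_pos']-R.apply([0,0,.088]); d=Rs.inv().apply(b-O)
    print(sz,dx,dy,rv,c,round(s['t'],2),'b',(d*1000).round(1),'rv',(Rs.inv()*R).as_rotvec(degrees=True).round(2),'F',Rs.inv().apply(s['wrist_force']).round(1),'T',Rs.inv().apply(s['torque']).round(2)); return c
E
python3 - <<'E'
from ins import *
go(.055,.05)
go(.050,.03); go(.0475,.02); go(.046,.02); go(.0445,.02)
go(.0445,.02,dx=.002); go(.0445,.02,dx=-.002)
E
```

```text
0.055 0 0 (0, 0, 0) False 27.12 b [-0.1 -0.1 55.3] rv [-0.01 -0.03 -0.02] F [-0.2  0.4 -1.8] T [-0.04  0.67 -0.03]
0.05 0 0 (0, 0, 0) False 27.44 b [-0.2  0.3 49.6] rv [0.03 0.03 0.  ] F [-0.5 -0.7 -1.6] T [0.03 0.71 0.  ]
0.0475 0 0 (0, 0, 0) False 27.72 b [-0.4 -0.4 47.9] rv [-0.02  0.   -0.04] F [-1.1  0.8  4.7] T [ 0.13  1.08 -0.11]
0.046 0 0 (0, 0, 0) False 27.97 b [-0.1 -0.6 47.8] rv [ 0.01 -0.08 -0.06] F [-2.4  4.  17.2] T [ 0.82  1.44 -0.03]
0.0445 0 0 (0, 0, 0) False 28.22 b [ 0.2 -0.7 47.7] rv [ 0.04 -0.17 -0.08] F [-3.7  7.9 27.9] T [ 1.56  1.73 -0.07]
0.0445 0.002 0 (0, 0, 0) False 28.47 b [ 0.9 -0.7 47.8] rv [ 0.05 -0.07 -0.09] F [-6.8  7.3 30.3] T [ 1.62  2.39 -0.09]
0.0445 -0.002 0 (0, 0, 0) False 28.82 b [-0.6 -0.7 47.7] rv [ 0.04 -0.25 -0.07] F [-2.7  6.4 27. ] T [ 1.48  1.17 -0.07]
```

Run:
```python
from ins import *
def bz():
    s=robot.sense(); R=Ro.from_euler('xyz',s['tcp_rot'])*G.inv(); return Rs.inv().apply(s['tcp_pos']-R.apply([0,0,.088])-O)[2]
for dx,dy in((0,.003),(0,.006),(0,-.003),(0,-.006),(.004,0),(-.004,0)):
    go(.050,.08,None,dx,dy); go(.0455,.03,None,dx,dy)
    if bz()<.0467: print('IN'); break
```

```text
0.05 0 0.003 (0, 0, 0) False 29.07 b [ 0.4  3.1 49.9] rv [-0.02 -0.03  0.04] F [-0.2  0.  -0.8] T [-0.08  0.72 -0.04]
0.0455 0 0.003 (0, 0, 0) False 29.37 b [-0.1  2.5 47.7] rv [ 0.07 -0.11 -0.08] F [-3.   6.6 25.5] T [ 1.38  1.48 -0.04]
0.05 0 0.006 (0, 0, 0) False 29.62 b [-0.   6.5 49.3] rv [0.03 0.03 0.03] F [ 0.2  0.  -0.9] T [ 0.    0.78 -0.05]
0.0455 0 0.006 (0, 0, 0) False 29.92 b [-0.   5.9 47.7] rv [ 0.11 -0.11 -0.07] F [-4.4  7.5 26.3] T [ 1.54  1.53 -0.08]
0.05 0 -0.003 (0, 0, 0) False 30.19 b [-0.1 -3.2 49.3] rv [-0.02  0.03 -0.  ] F [ 0.1 -0.2 -1.9] T [-0.01  0.76 -0.06]
0.0455 0 -0.003 (0, 0, 0) False 30.49 b [-0.1 -3.1 47.7] rv [ 0.08 -0.1  -0.07] F [-3.5  5.6 25.3] T [ 1.32  1.56 -0.06]
0.05 0 -0.006 (0, 0, 0) False 30.74 b [-0.  -5.7 49.3] rv [0.01 0.02 0.02] F [-0.4  0.6 -0.1] T [-0.11  0.82 -0.  ]
0.0455 0 -0.006 (0, 0, 0) False 31.04 b [-0.  -5.7 47.7] rv [ 0.12 -0.11 -0.05] F [-3.3  8.5 26.4] T [ 1.48  1.58 -0.08]
0.05 0.004 0 (0, 0, 0) False 31.3 b [ 2.4 -0.9 50.4] rv [-0.08  0.09 -0.02] F [-3.8  0.3  8.1] T [-0.12  1.88 -0.06]
0.0455 0.004 0 (0, 0, 0) False 31.6 b [ 1.6 -1.6 47.8] rv [-0.04  0.06 -0.11] F [-6.5  4.4 27. ] T [ 0.99  2.67 -0.12]
0.05 -0.004 0 (0, 0, 0) False 31.87 b [-4.1  0.8 49.2] rv [ 0.07  0.03 -0.  ] F [-0.1  0.  -0.4] T [ 0.01  0.68 -0.05]
0.0455 -0.004 0 (0, 0, 0) False 32.17 b [-3.7  0.8 44.6] rv [0.07 0.03 0.04] F [-0.6 -0.3 -1.4] T [ 0.02  0.55 -0.  ]
IN
```

Run:
```python
from ins import *
for sz in(.040,.030):
    if go(sz,.03,10,-.004): break
else: go(-.005,.03,14,-.004)
```

```text
0.04 -0.004 0 (0, 0, 0) False 32.5 b [-3.9  0.2 39.7] rv [ 0.02 -0.   -0.  ] F [-0.3 -0.6 -1.4] T [ 0.03  0.47 -0.05]
0.03 -0.004 0 (0, 0, 0) False 32.98 b [-4.   0.2 29.8] rv [ 0.03  0.   -0.01] F [ 0.1 -0.5 -0.9] T [ 0.03  0.43 -0.05]
-0.005 -0.004 0 (0, 0, 0) True 33.84 b [-4.1  0.5  3. ] rv [ 0.09 -0.02 -0.04] F [-0.1  0.7  4.6] T [0.04 0.3  0.03]
```

Run:
```python
from ins import *
go(.001,.02,None,-.004)
go(.0025,.02,None,-.004)
robot.grip(.25); robot.sleep(.3)
go(.06,.08,None,-.004); go(.16,.2,None,-.004)
for n in('scene','top'):
    P=cloud(save(n)); v=Rs.inv().apply((P.reshape(-1,3)-O))*1000; v=v[~np.isnan(v[:,0])]
    q=v[(abs(v[:,0]+3)<14)&(abs(v[:,1])<85)&(v[:,2]>62)&(v[:,2]<165)]
    print(n,len(q),'x',np.percentile(q[:,0],[5,50,95]).round(1),'y',np.percentile(q[:,1],[.5,99.5]).round(1),'top',np.percentile(q[:,2],[97,99,100]).round(1),'lean',np.degrees(np.polyfit(q[:,2],q[:,0],1)[0]).round(1))
    P=P.reshape(-1,3); m=(np.abs(P[:,:2]-[.611,.3055])<.13).all(1)
    q=P[m&(P[:,2]>.17)&(P[:,2]<.2)&(P[:,0]<.66)]; c=P[m&(P[:,2]>.012)&(P[:,2]<.1)&(abs(P[:,0]-.615)<.03)]
    if len(q)>4: print(n,'crown',rect(q),'cups z min',[np.percentile(c[k][:,2],1).round(3) for k in(c[:,1]<.27,c[:,1]>.34) if k.any()])
s=robot.sense();print(s['t'],s['wrist_force'],s['tcp_pos'])
```

```text
0.001 -0.004 0 (0, 0, 0) False 34.09 b [-3.5  0.5  2.9] rv [ 0.11 -0.12 -0.01] F [-1.1  6.5 18.5] T [1.12 0.96 0.02]
0.0025 -0.004 0 (0, 0, 0) False 34.34 b [-3.8 -0.   2.9] rv [ 0.02 -0.04 -0.01] F [-1.   2.5  7.9] T [0.45 0.64 0.01]
0.06 -0.004 0 (0, 0, 0) False 35.79 b [-4.1  0.5 59.7] rv [0.04 0.02 0.01] F [ 0.2 -0.4 -0.8] T [-0.01  0.46 -0.06]
0.16 -0.004 0 (0, 0, 0) False 36.44 b [ -4.4   1.  159. ] rv [0.09 0.05 0.02] F [0.3 0.2 0.1] T [-0.02  0.56  0.02]
scene 802 x [-7.8 -3.6  0.3] y [-62.1  58.1] top [139.  139.8 140.5] lean -1.5
scene crown (array([612.7, 302.6]), array([26.9, 80.4]), 5.9) cups z min [np.float64(0.026), np.float64(0.02)]
top 409 x [-10.3  -4.3  -1.3] y [-59.2  60.9] top [143.3 144.9 145.8] lean -3.0
top crown (array([585.7, 311.2]), array([ 82.6, 142.7]), 76.3) cups z min [np.float64(0.03), np.float64(0.026)]
36.5417 [ 0.00793664 -0.30764077  0.91350619] [ 0.50192906 -0.30819042  0.25081052]
```

The visor is fully home: its top edge is about 140 mm above the slot floor, with a hard floor stop. The muffs hang level on the bar and the gripper is clear, so I'm handing in.

```bash
python3 -c "
from plant import robot
print(robot.close_job())"
```

```text
the job is handed in; nothing more can be done
None
```

I hung the ear defenders over the bar with one cup on each side, then seated the middle-sized visor on the floor of the rack slot, and handed the job in at about 36.5 s of the 61 s allowed; the verdict isn't shown, and I didn't re-measure the bowl, tin and chuck after the moves.

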